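Crack open the stuck lid of a dry box

TASK

The lid of the small dry box on the bench is stuck to its seal and weighted down: lift the brass weight off the lid and set it down gently, upright, on the bench. Then take the lid by its bar handle, pull until the seal lets go, and hold the lid just a crack open, about 2 cm at its front edge and at no time more than 5 cm; finish while still holding it there by the bar. Leave the other loose things on the bench where they are.

Things in the scene. Friction and masses are not known exactly. Their poses are not given: they have to be found in the camera images.
- box: Aluminium dry box, 150 (x) x 130 (y) x 80 mm high without its lid, fixed to the bench. Origin: centre of its underside, on the bench. Its own x points to the hinged far side, away from the robot (turned by up to 0.4 rad). z up.
- lid_angle (a joint): Opening angle of the lid in rad: 0 shut, grows as the front edge rises; 0.13 is 2 cm open at the front edge. The lid (0.37 kg) turns on a hinge along the far upper edge of the box. Shut, it is stuck by its seal: pulled up at the bar it needs a peak of roughly 12 to 20 N in the first few mm, the seal lets go by about 0.06 rad, and after that only about 2 to 3 N carry it. Let go, it falls back and rests on its seal, shut or up to 1 cm ajar.
- lid_hinge (a point): Point on the hinge axis, mid width: 75 mm along +x and 80 mm up from the box's origin. The axis is the box's y. The bar lies 133 mm towards -x and 41 mm up from it when shut.
- lid_front (a point): Middle of the lower front edge of the lid, 150 mm from the hinge axis. Shut, it is 81 mm above the bench.
- lid: The lid: aluminium plate 152 x 134 x 10 mm. Origin: on the hinge axis, mid width; its x points as the box's x does when shut, its upper face is 11 mm above the hinge axis. Near its front edge it carries the bar handle: a round steel bar 12 mm thick and 84 mm long, parallel to the box's y, on two 8 mm posts 76 mm apart, 58 mm towards -x from the box's centre.
- bar_mid (a point): Middle of the handle bar, on its centreline, 30 mm above the upper face of the lid (121 mm above the bench when shut). There is 24 mm free under the bar.
- weight_100: The larger brass weight, 25 mm in diameter and 30 mm tall, round body with a small knob on top, about 0.11 kg. Origin: centre of its underside. It stands loose on a round rubber pad 32 mm across and 3 mm high on the lid, about 20 mm beyond the box's centre towards the hinge; the pad's top is 94 mm above the bench.
- weight_50: Bystander: smaller brass weight, 20 mm in diameter, 24 mm tall, standing on the bench. Origin: centre of its underside.
- vial_2: Bystander: capped glass vial, 27 mm in diameter, 56 mm tall, standing on the bench. Origin: centre of its underside.
- amber_bottle: Bystander: brown bottle with a white screw cap, 56 mm in diameter, 114 mm tall, standing on the bench. Origin: centre of its underside.

How it is judged:
By the outcome, as a careful person would: the job done as asked, in the order asked, and still so for the second after the job is handed in, while the arm keeps its last pose, push and grip.
It also fails if it takes over 51 s, if anything falls off the work surface, if the arm or the gripper's body presses on something with over 40 N, if the wrist force passes 120 N, or if a joint passes its speed limit or range.

ROBOT

A 6-joint arm with a two-finger parallel gripper is mounted at the origin on a cart in front of the work surface, level with it; the furniture and walls round the work are solid. World frame = base frame: x ahead of the robot, y to its left, z up, the work surface at z = 0. Lengths are in mm, angles in rad, forces in N, time in s.
With the tool pointing down it reaches from about 350 to 775 mm from the base axis. Payload 7.3 kg.
Tool frame: the origin (TCP) lies between the finger pads; the fingertips stand 22 mm ahead of it and the grasp point (between the pads) lies 3 mm ahead of it; z points along the fingers, x is the direction in which the jaws open and shut, and the axes are right-handed (so a half turn about z gives the same grasp; the last joint's range is limited). The gripper opens to 92 mm and grips with 3 to 60 N. Pads are 19 mm wide; open, the fingers measure 130 mm over their backs; the gripper's body (75 mm by 190 mm) begins 47 mm behind the grasp point.
Start: joints at [-1.254, 0.342, 1.524, -0, 1.275, -0.146], TCP at [234.413, -469.78, 248.741] pointing down, gripper open.
Joint ranges: [-2.53, 2.53], [-0.77, 2.02], [0.04, 2.7], [-1, 4.14], [0.28, 2.66], [-3.11, 3.11]. Speed limits (rad/s): [2.57, 2.57, 3.14, 3.14, 3.14, 3.14].

INTERFACE

Orientations are given as [roll, pitch, yaw] about the fixed x, y, z axes, in that order (R = Rz(yaw) Ry(pitch) Rx(roll)).
In Python, from plant import * gives the robot as it stands. The module is installed in compiled form; this text tells all that it offers.
- The arm moves only by the shell command python3 -m handwheel 'ROWS' [OPENING]. ROWS is a JSON object of lists of equal length, an entry for each row: "translation": the shift along the world's x, y, z in units of 15 cm (1.0 is 15 cm), a list of three; "twist": the turn about the world's z in units of 90 degrees (1.0 is 90 degrees). In form: {"translation": [[tx, ty, tz], ...], "twist": [twist, ...]}. A call has exactly 8 rows; each row shifts and turns the pose as measured when the row begins; what a row does not reach is not made up. A row lasts 1/8 s, in which the tool goes at most 62.5 mm and 10.7 degrees, less where a joint would pass 70% of its speed; a pose out of reach is approached as far as the arm can. A call with a number of a shift or a turn outside -1 to 1 is refused whole. A call with a gripper value outside its range is refused whole. OPENING is the closure in counts, from 0 (fully open) to 255 (shut), set as the call begins (- or left out, the last holds). The fingers move at their own pace and stop on an object; the grip force is fixed at half the most. Time passes only in rows, so rows that do not move let the fingers close, or fill a call up. It gives the time, the measured TCP pose, the force and the opening at its end, in the units of the state.
- get_obs(): the state, without advancing time (a new reading comes with each control period).
- capture(name): name is "side" or "top"; returns a dict with "img" (384x512x3 uint8, red, green, blue), "vertical_fov" (degrees; the focal length in pixels is half the picture's height over the tangent of half this angle, whatever the lens; pixels are square), "cx", "cy" (the principal point, pixels), "distortion" ([k1, k2, p1, p2, k3] as OpenCV has them; the pictures are not rectified), "world_from_camera" (4x4, takes a point from camera to world coordinates). Camera axes: x right, y up, looking along -z (the intrinsics and any distortion apply to the point x, -y, -z); pixel columns grow to the right and rows downward; lengths in mm; the calibration is good to about 2 mm. A picture is of the moment at which its call begins. There is no depth.
- close_job(): hands the job in, once; it reports no verdict.
Trained networks look in the newest picture that a camera, given by its name, has taken for a name from the list of things; names that differ only in an ending like _2 or _b are one class to them, and where a whole thing is asked for, a point or a joint stands for the part that bears it (a point fixed in the world has none). Each returns a list of dicts, best first, with "score" (0 to 1); they miss things now and then, are a little off and sometimes report something else, mostly with a low value. They report only what shows in the picture. A call takes as long as a camera call.
- search_frame(camera, label): "position" ([x, y, z] in mm, in the coordinates of the camera as it stood for that picture, good to about 4 mm: the middle of the surface that is visible of it).
- spot_point(camera, label): "position" ([x, y, z] in mm, in the coordinates of the camera as it stood for that picture, good to about 4 mm: a listed point, or the origin of a listed thing).
The state is a dict: "time": time; "joint_positions": joint angles; "dq": joint speeds; "tau": joint torques, N m; "tool_pos": TCP position; "tcp_rot": TCP orientation; "contact_force": force on the tool from outside, world axes, zero at the start; "moment": the same for the moment, N m; "grip_width": finger opening in mm.
Only numpy, scipy, OpenCV 4.12 (cv2) and the standard library are available. Lean on these libraries where they do the work, as an engineer would, in place of code of your own. Each camera call takes 0.05 s, during which the arm holds its last target.

## Working session

There is one attempt and no reset: what is moved stays moved. The work goes in short steps, Python scripts to look and compute and a shell command to move; the robot and the scene stay as the last step left them, time stands still between calls to the robot, and variables do not carry over. Pictures are saved under pics/ and viewed, and the job is handed in when it is done.

```bash
mkdir -p pics
cat > h.py <<'E'
from plant import *
import numpy as np, cv2
def world(c,p):
    return (np.array(c["world_from_camera"])@np.r_[p,1])[:3]
E
python3 - <<'E'
from h import *
o=get_obs(); print({k:np.round(v,3) for k,v in o.items()})
for cam in ("side","top"):
    c=capture(cam); cv2.imwrite(f"pics/{cam}0.png",c["img"][:,:,::-1])
    print(cam,c["vertical_fov"],np.round(c["world_from_camera"],2).tolist())
    for l in ("box","bar_mid","lid_hinge","lid_front","weight_100","weight_50","vial_2","amber_bottle"):
        print(l,[(round(d["score"],2),np.round(world(c,d["position"])).tolist()) for d in spot_point(cam,l)][:3])
E
```

```text
{'time': np.float64(0.0), 'joint_positions': array([-1.254,  0.343,  1.525, -0.   ,  1.275, -0.146]), 'dq': array([-0.001,  0.   , -0.001, -0.001, -0.001, -0.   ]), 'tau': array([ 2.0000e-03, -4.3124e+01, -2.4421e+01,  7.2000e-02,  5.6000e-02,
       -0.0000e+00]), 'tool_pos': array([ 234.281, -469.41 ,  248.072]), 'tcp_rot': array([-3.141e+00,  2.000e-03, -1.108e+00]), 'contact_force': array([ 0.228, -0.778, -0.038]), 'moment': array([ 0.004, -0.02 , -0.025]), 'grip_width': np.float64(91.795)}
side 45.23315917606044 [[-0.98, 0.1, -0.17, 351.24], [-0.19, -0.4, 0.9, 1130.22], [0.03, 0.91, 0.41, 599.15], [0.0, 0.0, 0.0, 1.0]]
box [(0.9, [592.0, 25.0, 2.0])]
bar_mid [(0.86, [535.0, 41.0, 123.0])]
lid_hinge [(0.72, [665.0, 3.0, 80.0])]
lid_front [(0.8, [514.0, 44.0, 82.0])]
weight_100 [(0.47, [611.0, 12.0, 97.0]), (0.43, [483.0, 243.0, 3.0])]
weight_50 [(0.47, [611.0, 12.0, 97.0]), (0.43, [483.0, 243.0, 3.0])]
vial_2 [(0.8, [492.0, 365.0, 2.0])]
amber_bottle [(0.64, [467.0, -340.0, 3.0])]
top 50.59957586991896 [[0.02, 0.99, -0.15, 341.69], [-1.0, 0.02, -0.01, 32.84], [-0.0, 0.15, 0.99, 1412.8], [0.0, 0.0, 0.0, 1.0]]
box [(0.9, [591.0, 25.0, -2.0])]
bar_mid []
lid_hinge [(0.6, [658.0, 8.0, 79.0])]
lid_front [(0.59, [516.0, 52.0, 83.0])]
weight_100 [(0.46, [484.0, 244.0, 1.0]), (0.42, [606.0, 22.0, 93.0])]
weight_50 [(0.46, [484.0, 244.0, 1.0]), (0.42, [606.0, 22.0, 93.0])]
vial_2 [(0.46, [496.0, 362.0, 3.0]), (0.39, [536.0, 42.0, 122.0])]
amber_bottle [(0.58, [470.0, -340.0, -1.0])]
```

View pics/side0.png

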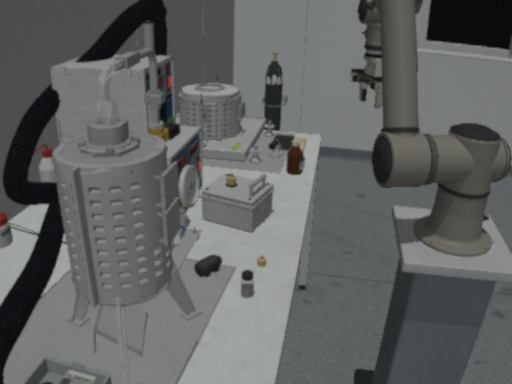

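View pics/top0.png

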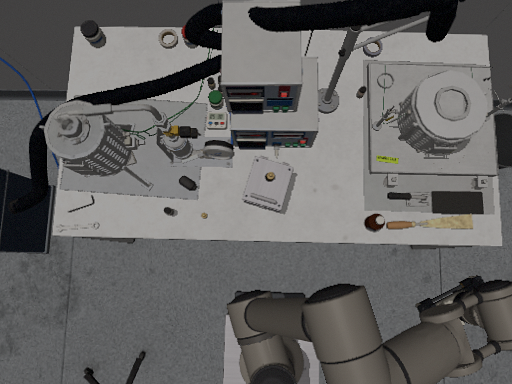

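Both views show the box mid-bench (side about (238,200), top about (270,183)). The brass weight is on the lid, with the small weight and vial to its left and the bottle to its right. Next I'll refine the yaw and weight position and check what's nearby.

```bash
cat >> h.py <<'E'
def cam(c):
    f=192/np.tan(np.radians(c["vertical_fov"]/2)); K=np.array([[f,0,c["cx"]],[0,f,c["cy"]],[0,0,1]])
    W=np.array(c["world_from_camera"]); R=W[:3,:3]@np.diag([1,-1,-1]); return K,np.array(c["distortion"]),R,W[:3,3]
def proj(c,P):
    K,d,R,t=cam(c); P=np.atleast_2d(np.array(P,float)); r=cv2.Rodrigues(R.T)[0]
    return cv2.projectPoints(P,r,-R.T@t,K,d)[0][:,0]
def onz(c,uv,z):
    K,d,R,t=cam(c); n=cv2.undistortPoints(np.array([[uv]],float),K,d)[0,0]; v=R@np.r_[n,1]; return t+v*(z-t[2])/v[2]
def boxpts(x,y,a):
    R=np.array([[np.cos(a),-np.sin(a)],[np.sin(a),np.cos(a)]])
    L=[[-76,-67,91],[-76,67,91],[76,67,91],[76,-67,91],[-58,-42,121],[-58,42,121],[-75,-65,0],[-75,65,0]]
    return np.array([np.r_[R@p[:2]+[x,y],p[2]] for p in np.array(L,float)])
E
python3 - <<'E'
from h import *
for n,(u,v) in dict(side=(238,200),top=(270,180)).items():
    c=capture(n); im=c["img"][:,:,::-1].copy()
    w,h=100,75
    S=8; big=cv2.resize(im[v-37:v+38,u-50:u+50],None,fx=S,fy=S,interpolation=cv2.INTER_CUBIC)
    for p in proj(c,np.vstack([boxpts(591,25,-.28),[[609,18,94]],[[609,18,124]]])):
        q=((p-[u-50,v-37]+.5)*S).astype(int); cv2.circle(big,tuple(map(int,q)),4,(0,0,255),1)
    cv2.imwrite(f"pics/{n}z0.png",big)
    if n=="top":
        for uv in [(270,240),(340,240),(230,147),(270,147),(305,147)]: print(uv,onz(c,uv,0).round(),onz(c,uv,150).round(),onz(c,uv,300).round())
E
```

```text
(270, 240) [403.  14.   0.] [396.  16. 150.] [390.  18. 300.]
(340, 240) [ 408. -228.    0.] [ 401. -201.  150.] [ 394. -173.  300.]
(230, 147) [731. 164.   0.] [690. 150. 150.] [649. 136. 300.]
(270, 147) [735.  20.   0.] [693.  22. 150.] [651.  23. 300.]
(305, 147) [ 737. -105.    0.] [695. -90. 150.] [653. -76. 300.]
```

View pics/sidez0.png

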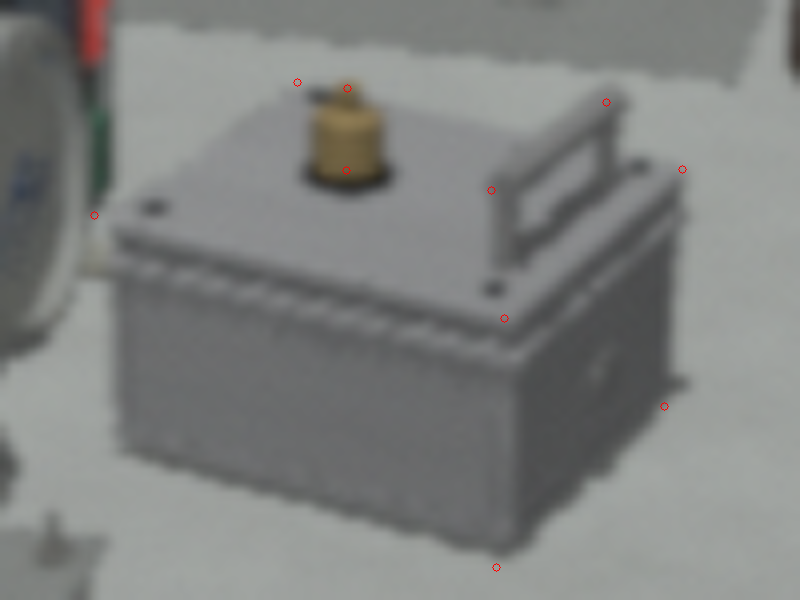

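View pics/topz0.png

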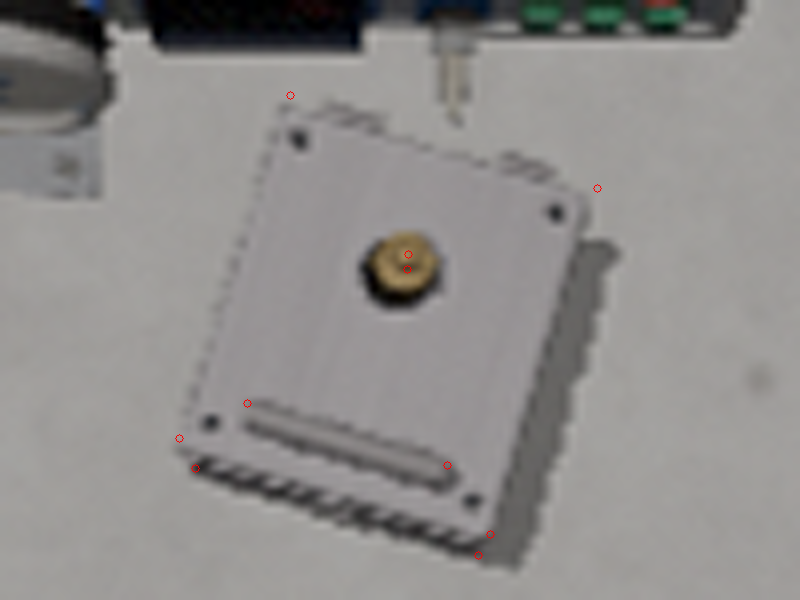

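Run:
```python
from h import *
from scipy.optimize import least_squares
S=8
T=capture("top");D=capture("side")
top={0:(488,546),1:(180,448),2:(285,105),3:(588,207),4:(455,477),5:(246,414)}
side={0:(684,180),1:(513,326),2:(117,230),4:(612,99),5:(500,186),6:(672,393),7:(505,553)}
def px(z,u,v): return np.array(z)/S-.5+[u-50,v-37]
def res(p,det=False):
    P=boxpts(*p[:3]); a=proj(T,P); b=proj(D,P)
    r=[ (a[k]-px(z,270,180)-p[3:5]*0) for k,z in top.items()]+[(b[k]-px(z,238,200)) for k,z in side.items()]
    return np.array(r) if det else np.ravel(r)
s=least_squares(res,[591,25,-.28,0,0],loss="soft_l1"); print(s.x.round(3)); print(res(s.x,True).round(1).tolist())
# weight: knob and base
wt=onz(T,px((407,250),270,180),124); print("top knob",wt, onz(T,px((399,270),270,180),94), onz(D,px((347,173),238,200),94),onz(D,px((347,85),238,200),124))
a=s.x[2]; x=np.array([np.cos(a),np.sin(a)])
print("weight nominal",s.x[:2]+20*x,"bar",s.x[:2]-58*x)
```

```text
[ 5.87712e+02  2.56590e+01 -2.72000e-01  0.00000e+00  0.00000e+00]
[[0.3, -0.5], [-0.2, 0.0], [0.2, -0.1], [0.8, -1.6], [-1.0, -0.5], [0.1, -0.1], [0.8, -1.3], [0.4, -0.8], [-1.6, -1.4], [0.4, 0.5], [0.4, 0.8], [0.2, 1.8], [0.4, 2.0]]
top knob [610.76850162  18.56385976 124.        ] [608.51954398  21.37404565  94.        ] [608.25926866  20.14782757  94.        ] [609.74564763  15.09757126 124.        ]
weight nominal [606.97680161  20.28683178] bar [531.8434015   41.23849492]
```

```bash
python3 -m handwheel '{"translation": [[0.15,0.2,0],[0.15,0.2,0],[0.15,0.2,0],[0.15,0.2,0],[0.15,0.2,0],[0.15,0.2,0],[0.15,0.2,0],[0.15,0.2,0]], "twist": [-0.06,-0.06,-0.06,-0.06,-0.06,-0.06,-0.06,-0.06]}' 0
```

```text
time: 2.1
tool_pos: [417.8, -224.3, 249.0]
tcp_rot: [-3.14, -0.002, -1.892]
contact_force: [-0.3, -0.3, 1.0]
grip_width: 91.8
```

```bash
python3 -m handwheel '{"translation": [[0.178,0.228,0],[0.178,0.228,0],[0.178,0.228,0],[0.178,0.228,0],[0.178,0.228,-0.05],[0.178,0.228,-0.1],[0.178,0.228,-0.1],[0,0,0]], "twist": [0.03,0,0,0,0,0,0,0]}' 0
```

```text
time: 3.1
tool_pos: [611.4, 25.7, 210.6]
tcp_rot: [-3.137, -0.002, -1.842]
contact_force: [0.7, -0.8, 0.2]
grip_width: 91.7
```

Run:
```python
from h import *
o=get_obs(); print(o["tool_pos"].round(1),o["tcp_rot"].round(3),o["contact_force"].round(1),o["time"])
```

```text
[611.4  25.7 210.6] [-3.137e+00 -2.000e-03 -1.842e+00] [ 0.7 -0.8  0.2] 3.1
```

```bash
python3 -m handwheel '{"translation": [[-0.008,-0.02,-0.05],[-0.008,-0.02,-0.08],[0,0,-0.1],[0,0,-0.1],[0,0,-0.06],[0,0,0],[0,0,0],[0,0,0]], "twist": [0,0,0,0,0,0,0,0]}' 60
python3 - <<'E'
from h import *
o=get_obs(); print(o["tool_pos"].round(1),o["tcp_rot"].round(3),o["contact_force"].round(1),o["time"])
for n,(u,v) in dict(side=(238,190),top=(270,180)).items():
    c=capture(n); im=c["img"][:,:,::-1]
    cv2.imwrite(f"pics/{n}z1.png",cv2.resize(im[v-37:v+38,u-50:u+50],None,fx=6,fy=6,interpolation=cv2.INTER_CUBIC))
E
```

```text
time: 4.1
tool_pos: [607.6, 16.0, 149.0]
tcp_rot: [-3.137, -0.003, -1.845]
contact_force: [0.5, 0.1, -0.1]
grip_width: 70.7
[607.6  16.  149. ] [-3.137e+00 -3.000e-03 -1.845e+00] [ 0.5  0.1 -0.1] 4.1
```

View pics/sidez1.png

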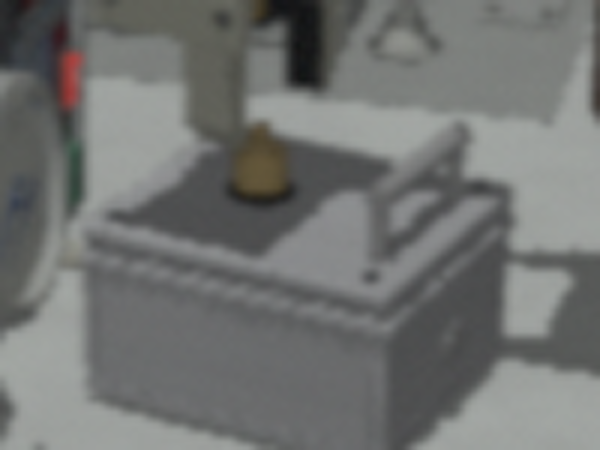

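Run:
```python
from h import *
c=capture("side")
P=[[607.6+.27*d+.963*e,16+.963*d-.27*e,127] for d in(35,53) for e in(-9.5,9.5)]+[[608.5,19.5,94],[608.5,19.5,124]]
print(((proj(c,P)-[188,153]+.5)*6).round())
```

```text
[[245. 149.]
 [207. 141.]
 [224. 164.]
 [186. 155.]
 [260. 189.]
 [261. 128.]]
```

```bash
python3 -m handwheel '{"translation": [[0.005,0.02,-0.03],[0,0,-0.05],[0,0,-0.05],[0,0,-0.04],[0,0,-0.03],[0,0,0],[0,0,0],[0,0,0]], "twist": [0,0,0,0,0,0,0,0]}' 60
```

```text
time: 5.25
tool_pos: [608.2, 19.4, 116.7]
tcp_rot: [-3.137, -0.003, -1.845]
contact_force: [-0.2, -0.2, 0.4]
grip_width: 70.1
```

```bash
python3 -m handwheel '{"translation": [[0,0,0],[0,0,0],[0,0,0],[0,0,0],[0,0,0],[0,0,0],[0,0,0],[0,0,0]], "twist": [0,0,0,0,0,0,0,0]}' 255
python3 - <<'E'
from h import *
for n,(u,v) in dict(side=(238,190),top=(270,180)).items():
    c=capture(n); im=c["img"][:,:,::-1]
    cv2.imwrite(f"pics/{n}z2.png",cv2.resize(im[v-37:v+38,u-50:u+50],None,fx=6,fy=6,interpolation=cv2.INTER_CUBIC))
E
```

```text
time: 6.25
tool_pos: [608.5, 19.2, 117.3]
tcp_rot: [-3.136, -0.003, -1.845]
contact_force: [-0.7, -0.5, 0.0]
grip_width: 23.6
```

View pics/sidez2.png

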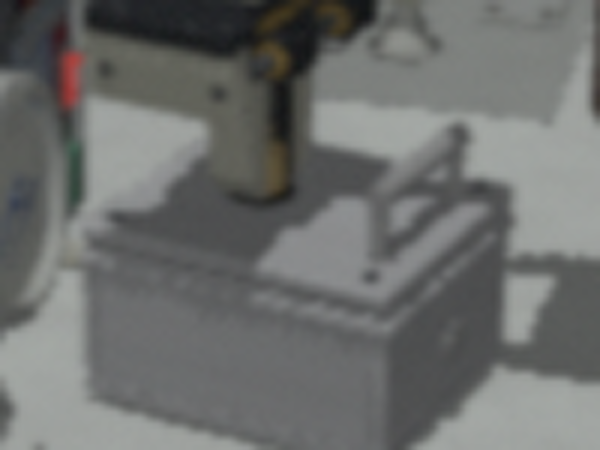

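```bash
python3 -m handwheel '{"translation": [[0,0,0.02],[0,0,0.04],[0,0,0.06],[0,0,0.08],[0,0,0.08],[0,0,0.08],[0,0,0.05],[0,0,0]], "twist": [0,0,0,0,0,0,0,0]}' 255
python3 - <<'E'
from h import *
for n,(u,v) in dict(side=(238,190)).items():
    c=capture(n); im=c["img"][:,:,::-1]
    cv2.imwrite(f"pics/{n}z3.png",cv2.resize(im[v-37:v+38,u-50:u+50],None,fx=6,fy=6,interpolation=cv2.INTER_CUBIC))
E
```

```text
time: 7.35
tool_pos: [608.6, 19.3, 184.1]
tcp_rot: [-3.135, -0.003, -1.845]
contact_force: [0.1, -0.5, -1.3]
grip_width: 23.8
```

View pics/sidez3.png

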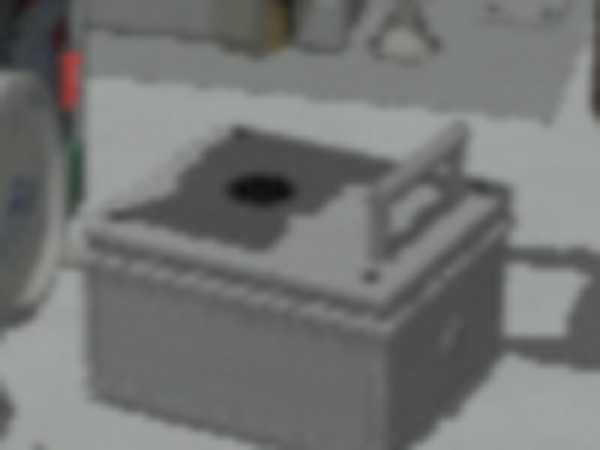

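```bash
python3 -m handwheel '{"translation": [[-0.05,-0.08,0],[-0.1,-0.16,0],[-0.13,-0.2,0],[-0.14,-0.2,0],[-0.14,-0.2,-0.03],[-0.12,-0.18,-0.05],[-0.1,-0.14,-0.05],[0,0,0]], "twist": [0,0,0,0,0,0,0,0]}' 255
```

```text
time: 8.4
tool_pos: [481.2, -162.9, 159.6]
tcp_rot: [3.139, -0.004, -1.846]
contact_force: [-1.0, 0.7, -1.1]
grip_width: 23.8
```

```bash
python3 -m handwheel '{"translation": [[0,0,-0.06],[0,0,-0.12],[0,0,-0.15],[0,0,-0.14],[0,0,-0.1],[0,0,-0.05],[0,0,0],[0,0,0]], "twist": [0,0,0,0,0,0,0,0]}' 255
```

```text
time: 9.4
tool_pos: [483.2, -158.9, 62.3]
tcp_rot: [3.141, -0.004, -1.84]
contact_force: [-0.1, -0.1, -0.7]
grip_width: 24.1
```

```bash
python3 -m handwheel '{"translation": [[0,0,-0.05],[0,0,-0.06],[0,0,-0.05],[0,0,-0.04],[0,0,-0.02],[0,0,-0.01],[0,0,0],[0,0,0]], "twist": [0,0,0,0,0,0,0,0]}' 255
python3 - <<'E'
from h import *
c=capture("side"); im=c["img"][:,:,::-1]
u,v=map(int,proj(c,[483,-159,10])[0]); print(u,v)
cv2.imwrite(f"pics/side4.png",cv2.resize(im[v-37:v+38,u-50:u+50],None,fx=6,fy=6,interpolation=cv2.INTER_CUBIC))
E
```

```text
time: 10.4
tool_pos: [483.8, -159.3, 26.3]
tcp_rot: [-3.14, -0.004, -1.841]
contact_force: [0.4, 0.6, -1.1]
grip_width: 23.8
283 190
```

View pics/side4.png

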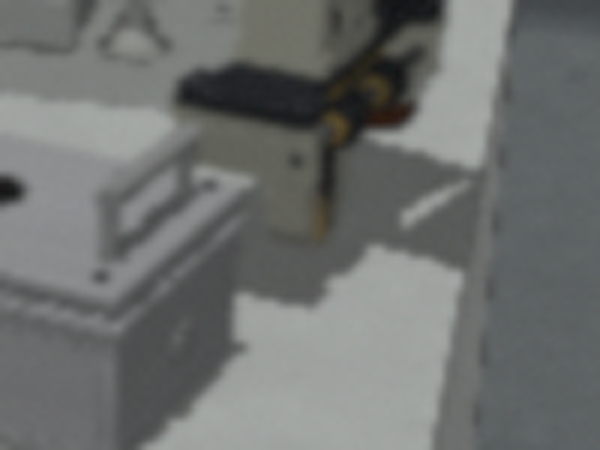

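```bash
python3 -m handwheel '{"translation": [[0,0,-0.005],[0,0,-0.005],[0,0,-0.005],[0,0,-0.003],[0,0,0],[0,0,0],[0,0,0],[0,0,0]], "twist": [0,0,0,0,0,0,0,0]}' 255
```

```text
time: 11.45
tool_pos: [484.0, -159.3, 23.8]
tcp_rot: [-3.14, -0.004, -1.841]
contact_force: [0.3, 0.1, -1.2]
grip_width: 23.9
```

```bash
python3 -m handwheel '{"translation": [[0,0,-0.004],[0,0,-0.004],[0,0,-0.003],[0,0,0],[0,0,0],[0,0,0],[0,0,0],[0,0,0]], "twist": [0,0,0,0,0,0,0,0]}' 255
```

```text
time: 12.45
tool_pos: [484.1, -159.4, 23.3]
tcp_rot: [-3.139, -0.004, -1.841]
contact_force: [0.0, 0.3, 1.6]
grip_width: 23.8
```

Contact felt (−1.2 → +1.6 N). I'll release now.

```bash
python3 -m handwheel '{"translation": [[0,0,0],[0,0,0],[0,0,0],[0,0,0],[0,0,0],[0,0,0.03],[0,0,0.06],[0,0,0.08]], "twist": [0,0,0,0,0,0,0,0]}' 110
python3 - <<'E'
from h import *
c=capture("side"); im=c["img"][:,:,::-1]
u,v=283,190
cv2.imwrite(f"pics/side5.png",cv2.resize(im[v-37:v+38,u-50:u+50],None,fx=6,fy=6,interpolation=cv2.INTER_CUBIC))
E
```

```text
time: 13.45
tool_pos: [483.9, -159.4, 49.6]
tcp_rot: [-3.14, -0.004, -1.841]
contact_force: [0.9, 0.8, 0.8]
grip_width: 52.4
```

View pics/side5.png

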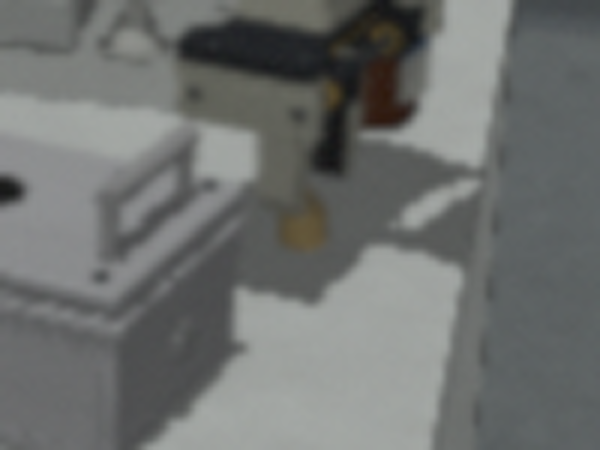

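```bash
python3 -m handwheel '{"translation": [[0,0,0.1],[0,0,0.15],[0,0,0.2],[0,0,0.2],[0,0.05,0.2],[0.03,0.15,0.12],[0.04,0.15,0],[0.04,0.15,0]], "twist": [0,0,0,0.1,0.11,0.11,0.11,0.11]}' 110
```

```text
time: 14.5
tool_pos: [501.7, -84.2, 207.2]
tcp_rot: [-3.131, -0.011, -0.969]
contact_force: [-0.0, 0.3, -0.5]
grip_width: 51.9
```

```bash
python3 -m handwheel '{"translation": [[0.05,0.16,0],[0.05,0.16,0],[0.05,0.15,0],[0.03,0.15,0],[0.03,0.12,0],[0,0.04,0],[0,0,0],[0,0,0]], "twist": [0.11,0.11,0.11,0.11,0,0,0,0]}' 110
```

```text
time: 15.5
tool_pos: [533.8, 37.4, 210.9]
tcp_rot: [-3.13, -0.016, -0.261]
contact_force: [0.7, -0.4, -0.2]
grip_width: 52.3
```

```bash
python3 -m handwheel '{"translation": [[0,0.02,-0.06],[0,0,-0.1],[0,0,-0.1],[0,0,-0.08],[0,0,-0.05],[0,0,0],[0,0,0],[0,0,0]], "twist": [-0.01,0,0,0,0,0,0,0]}' 110
python3 - <<'E'
from h import *
for n,(u,v) in dict(side=(245,190),top=(270,190)).items():
    c=capture(n); im=c["img"][:,:,::-1]
    if n=="side":
        print([(d["score"],world(c,d["position"]).round(1)) for d in spot_point(n,"bar_mid")][:2])
    cv2.imwrite(f"pics/{n}6.png",cv2.resize(im[v-37:v+38,u-50:u+50],None,fx=6,fy=6,interpolation=cv2.INTER_CUBIC))
E
```

```text
time: 16.5
tool_pos: [533.6, 38.6, 149.1]
tcp_rot: [-3.131, -0.016, -0.285]
contact_force: [0.4, 0.2, 0.3]
grip_width: 52.4
[(0.6, array([534.2,  37.6, 123.3]))]
```

View pics/side6.png

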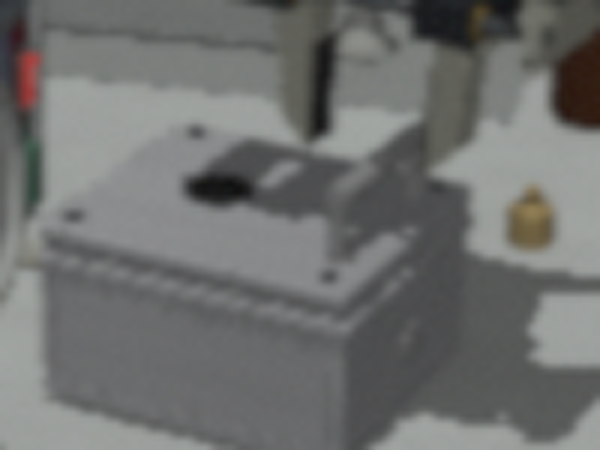

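```bash
python3 -m handwheel '{"translation": [[0,0.01,-0.04],[0,0,-0.05],[0,0,-0.04],[0,0,-0.03],[0,0,-0.015],[0,0,0],[0,0,0],[0,0,0]], "twist": [0.005,0,0,0,0,0,0,0]}' 110
```

```text
time: 17.65
tool_pos: [533.5, 40.3, 120.9]
tcp_rot: [-3.131, -0.016, -0.276]
contact_force: [0.2, -0.5, -0.3]
grip_width: 52.1
```

```bash
python3 -m handwheel '{"translation": [[0,0,0],[0,0,0],[0,0,0],[0,0,0],[0,0,0],[0,0,0],[0,0,0],[0,0,0]], "twist": [0,0,0,0,0,0,0,0]}' 255
python3 - <<'E'
from h import *
for n,(u,v) in dict(side=(245,190),top=(270,190)).items():
    c=capture(n); im=c["img"][:,:,::-1]
    cv2.imwrite(f"pics/{n}7.png",cv2.resize(im[v-37:v+38,u-50:u+50],None,fx=6,fy=6,interpolation=cv2.INTER_CUBIC))
o=get_obs();print(o["tool_pos"],o["contact_force"],o["grip_width"])
E
```

```text
time: 18.65
tool_pos: [532.7, 40.5, 121.2]
tcp_rot: [-3.131, -0.014, -0.276]
contact_force: [-1.7, -0.2, 0.9]
grip_width: 11.6
[532.64281036  40.56501943 121.15090508] [-2.03039077  0.38288412 -0.24407988] 11.046646069585533
```

View pics/side7.png

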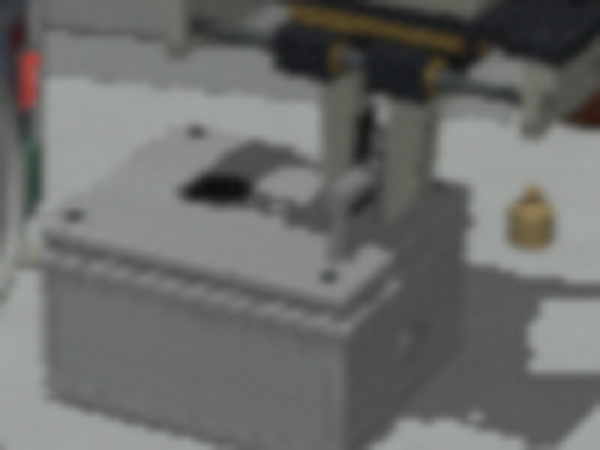

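```bash
python3 -m handwheel '{"translation": [[0.003,-0.001,0.01],[0.006,-0.002,0.02],[0.006,-0.002,0.02],[0.006,-0.002,0.02],[0,0,0],[0,0,0],[0,0,0],[0,0,0]], "twist": [0,0,0,0,0,0,0,0]}' 255
```

```text
time: 19.75
tool_pos: [535.8, 39.6, 130.8]
tcp_rot: [-3.131, -0.013, -0.277]
contact_force: [2.1, 0.3, -5.0]
grip_width: 11.1
```

```bash
cat > look.py <<'E'
import sys
from h import *
for n,(u,v) in dict(side=(245,190),top=(270,190)).items():
    c=capture(n); im=c["img"][:,:,::-1]
    cv2.imwrite(f"pics/{n}{sys.argv[1]}.png",cv2.resize(im[v-37:v+38,u-50:u+50],None,fx=6,fy=6,interpolation=cv2.INTER_CUBIC))
    for l in ("lid_front","bar_mid"): print(n,l,[(round(d["score"],2),world(c,d["position"]).round(1)) for d in spot_point(n,l)][:2])
o=get_obs();print(o["time"],o["tool_pos"],o["contact_force"],o["grip_width"])
E
python3 look.py 8
```

```text
side lid_front [(0.59, array([512.1,  44.8,  89.5]))]
side bar_mid [(0.93, array([538.1,  39.2, 129.8]))]
top lid_front [(0.7, array([516.8,  49.6,  95.7]))]
top bar_mid [(0.56, array([539.3,  39.5, 128.9]))]
20.05 [535.66797073  39.7220269  130.46778036] [ 1.66106677  1.27600827 -3.47298556] 11.192409098285337
```

View pics/side8.png

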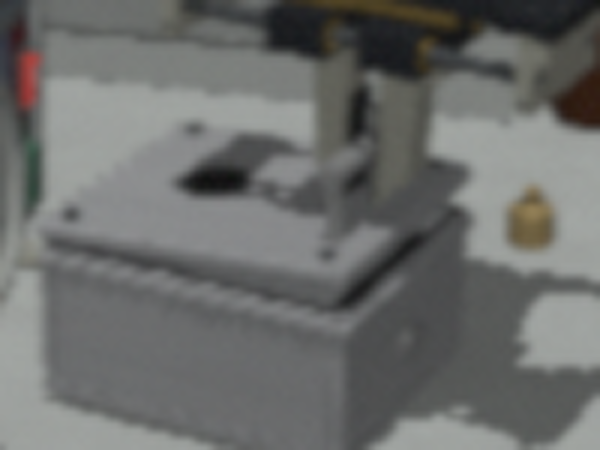

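```bash
python3 -m handwheel '{"translation": [[0.006,-0.002,0.012],[0.006,-0.002,0.012],[0.006,-0.002,0.012],[0.004,-0.001,0.01],[0,0,0],[0,0,0],[0,0,0],[0,0,0]], "twist": [0,0,0,0,0,0,0,0]}' 255; python3 look.py 9
```

```text
time: 21.05
tool_pos: [538.4, 38.9, 137.6]
tcp_rot: [-3.131, -0.01, -0.276]
contact_force: [0.1, 1.7, -3.8]
grip_width: 11.2
side lid_front [(0.59, array([513.3,  47.6,  97.3]))]
side bar_mid [(0.62, array([539.7,  36. , 139.1]))]
top lid_front [(0.45, array([516.1,  47.5, 101.6]))]
top bar_mid [(0.66, array([540.4,  41.1, 135.7]))]
21.35 [538.41629405  38.93387476 137.55504975] [ 0.45658178  0.52341564 -4.06573151] 11.078532457564494
```

View pics/side9.png

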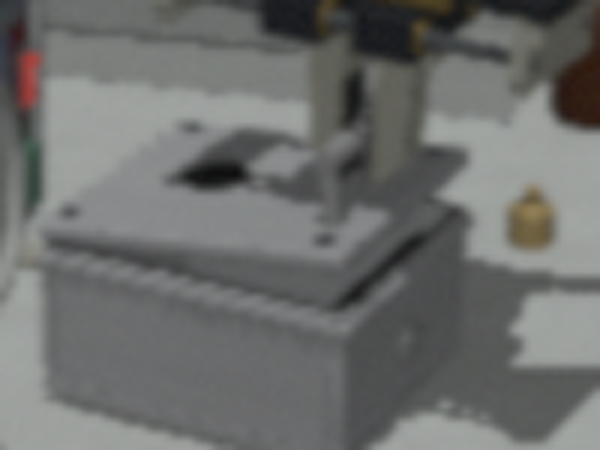

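Run:
```python
from h import *
c=capture("side"); a=-.272
for th in (0,.06,.1,.13,.16):
    P=[]
    for lx,ly,lz in ((-151,67,11),(-151,-67,11),(-151,67,1)):
        x=lx*np.cos(th)+lz*np.sin(th); z=-lx*np.sin(th)+lz*np.cos(th); x+=75
        P.append([588.5+x*np.cos(a)-ly*np.sin(a),25+x*np.sin(a)+ly*np.cos(a),80+z])
    print(th,((proj(c,P)-[195,153]+.5)*6).round().tolist())
```

```text
0 [[344.0, 299.0], [474.0, 187.0], [343.0, 320.0]]
0.06 [[342.0, 279.0], [473.0, 168.0], [343.0, 301.0]]
0.1 [[341.0, 266.0], [472.0, 156.0], [342.0, 288.0]]
0.13 [[339.0, 255.0], [471.0, 146.0], [341.0, 278.0]]
0.16 [[337.0, 245.0], [469.0, 137.0], [340.0, 268.0]]
```

```bash
python3 -m handwheel '{"translation": [[0.002,0,0.006],[0.002,-0.001,0.006],[0,0,0],[0,0,0],[0,0,0],[0,0,0],[0,0,0],[0,0,0]], "twist": [0,0,0,0,0,0,0,0]}' 255
python3 look.py 10
```

```text
time: 22.4
tool_pos: [539.2, 38.7, 139.3]
tcp_rot: [-3.131, -0.01, -0.276]
contact_force: [0.5, 2.2, -5.3]
grip_width: 11.0
side lid_front [(0.73, array([515.4,  47. , 100. ]))]
side bar_mid [(0.58, array([539.2,  37.5, 138.7])), (0.47, array([491. , 364.6,   0.6]))]
top lid_front [(0.61, array([516.8,  50.3, 104.7]))]
top bar_mid [(0.6, array([541.8,  40.8, 138.7]))]
22.7 [539.1755425   38.73934577 139.30824317] [ 0.68302216  1.25643556 -3.36066188] 10.603188815254661
```

View pics/side10.png

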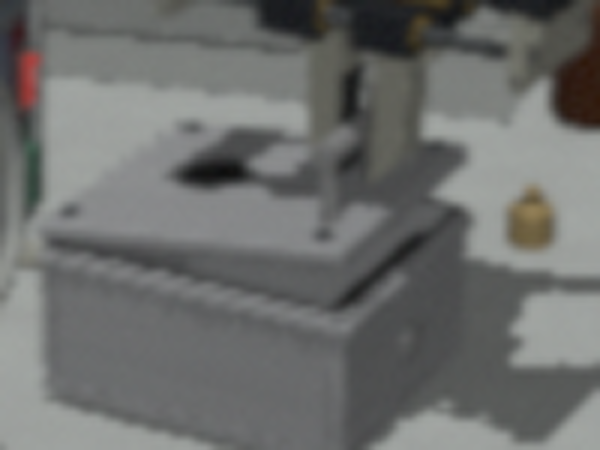

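View pics/top10.png

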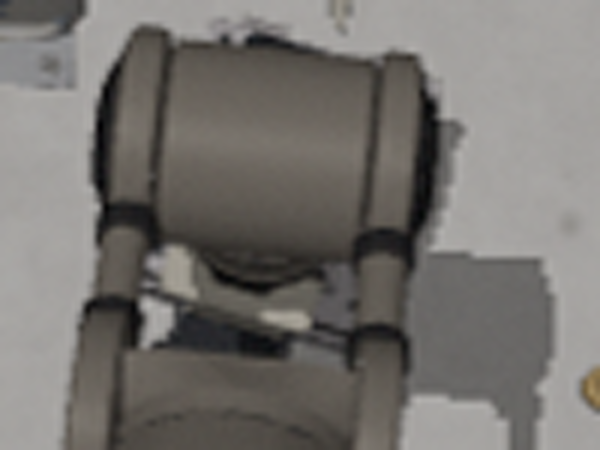

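Run:
```python
from h import *
close_job(); o=get_obs(); print(o["time"],o["tool_pos"],o["contact_force"],o["grip_width"])
```

```text
the job is handed in; nothing more can be done
the job is handed in; nothing more can be done
```

The job is done and handed in at about 22.7 s, with the lid held about 2 cm open by its bar. No verdict came back, and nothing could be read from the robot after the hand-in.

- **Weight:** I lifted the brass weight off the lid and lowered it onto the bench at about (484, −159). I released it only after the wrist force changed from −1.2 to +1.6 N. Later pictures show it standing upright.
- **Lid:** I took the bar in the gripper (reading about 11 mm on the 12 mm bar) and pulled in small steps until the seal let go. The load on the wrist was then about 3–5 N, against the 2–3 N expected.
- **Opening:** The last measurements agree to within a few millimetres:
  - The tool rose about 18 mm, which means about 0.138 rad, or 2 cm at the front edge.
  - The networks put the front edge at 100 mm (side) and 105 mm (top), which is 19 to 24 mm open.
  - The last pixel check, made before the final nudge of about 2 mm, gave about 17 mm.
  - Nothing I measured came near the 5 cm limit.
- **Other things on the bench:** I kept well clear of the vial, small weight and bottle, but did not re-measure their positions at the end.

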